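# Set out the slide-mounting place

## Task

Set out the slide-mounting place as one straight, evenly spaced row: stand the reagent bottle (the biggest of the three bottles) half-way between the tube rack and the culture dish, the dropper bottle half-way between the reagent bottle and the rack, and the small oil bottle half-way between the reagent bottle and the dish, all upright and measured from centre to centre. Lay the little box of cover glasses flat on the middle of the slide box's closed lid. Leave the specimen pot and the tape roll where they are.

Things in the scene. Friction and masses are not known exactly. Their poses are not given: they have to be found in the camera images.
- reagent_bottle_mid (a point): centre of the loose reagent bottle (half-way up, on its axis): round white bottle with a screw cap, 43 mm diameter and 90 mm high, the widest and tallest of the three bottles; the straight body reaches to 76 mm above its foot, the narrower cap (28 mm) above that. z axis up when it stands
- dropper_bottle_mid (a point): centre of the loose dropper bottle (half of its total height, on its axis): amber bottle, 32 mm diameter, 82 mm high, with a thin rubber bulb on top; the straight body reaches to 55 mm above its foot. z axis up when it stands
- oil_bottle_mid (a point): centre of the loose oil bottle (half-way up, on its axis): short amber bottle with a plain screw cap and no bulb, 27 mm diameter, 57 mm high; the straight body reaches to 48 mm above its foot. z axis up when it stands
- cover_box_mid (a point): centre of the loose box of cover glasses (half-way up): flat square whitish box, 34 x 34 x 17 mm, the lower 11 mm being 32 mm wide; its lid stays on. x and y axes parallel to its sides, z up; its yaw varies
- tube_rack: empty wire tube rack, fixed: 46 mm (its x) by 107 mm (its y), 38 mm high, origin at the centre of its underside on the work surface. One of its long sides faces the culture dish: the dish lies on the rack's x axis, 360 mm away centre to centre, on the +x or -x side (the two change places from start to start). The row runs along this line
- petri_dish: round shallow culture dish with a yellowish filling, fixed: 60 mm diameter, 12 mm high, origin at the centre of its underside on the work surface
- slide_box: flat blue slide storage box, closed, fixed: 98 mm (its x) by 176 mm (its y), flat lid top 34 mm above the work surface; origin at the centre of its underside on the work surface (within 1 mm), z up. It stands at the right-hand side
- specimen_pot_mid (a point): centre of the loose specimen pot with a white screw cap, 50 mm diameter, 55 mm high, a bystander: leave it alone (behind the row)
- tape_roll_mid (a point): centre of the loose roll of label tape lying flat, 58 mm diameter, 20 mm high, a bystander (in front of the row): leave it alone
Not all that is in view belongs to the job. What is shaped like the part that bears cover_box_mid but green, orange or pink is not meant.

How it is judged (in metres and radians):
At the end, for the whole second after the job is handed in: Bottles upright, still, within 15 mm of the rack-dish line: reagent bottle 167-193 mm from rack and dish; dropper 73-107 mm from rack and reagent bottle; oil 73-107 mm from dish and reagent bottle. Cover box flat on the slide box lid within 15 mm of its middle; all released (height (world z) of reagent_bottle_mid between 0.041 and 0.049 m and angle between each of reagent_bottle_mid, dropper_bottle_mid, oil_bottle_mid, cover_box_mid's own z axis and vertical below 0.1 rad and y of reagent_bottle_mid in the frame of tube_rack between -0.015 and 0.015 m and height (world z) of dropper_bottle_mid between 0.037 and 0.045 m and y of dropper_bottle_mid in the frame of tube_rack between -0.015 and 0.015 m and height (world z) of oil_bottle_mid between 0.0245 and 0.0325 m and y of oil_bottle_mid in the frame of tube_rack between -0.015 and 0.015 m and horizontal distance between reagent_bottle_mid and tube_rack between 0.167 and 0.193 m and horizontal distance between reagent_bottle_mid and petri_dish between 0.167 and 0.193 m and horizontal distance between dropper_bottle_mid and tube_rack between 0.073 and 0.107 m and horizontal distance between dropper_bottle_mid and reagent_bottle_mid between 0.073 and 0.107 m and horizontal distance between oil_bottle_mid and petri_dish between 0.073 and 0.107 m and horizontal distance between oil_bottle_mid and reagent_bottle_mid between 0.073 and 0.107 m and x of cover_box_mid in the frame of slide_box between -0.016 and 0.014 m and y of cover_box_mid in the frame of slide_box between -0.015 and 0.015 m and z of cover_box_mid in the frame of slide_box between 0.0395 and 0.0455 m and linear speed of each of reagent_bottle, dropper_bottle, oil_bottle, cover_box below 0.02 m/s); the robot touches nothing.
It fails at once if the specimen pot is moved by more than 20 mm (distance of specimen_pot_mid from where it was at the start of the episode above 0.02 m).
It fails at once if the tape roll is moved by more than 20 mm (distance of tape_roll_mid from where it was at the start of the episode above 0.02 m).
It also fails if it takes over 99 s, if anything falls off the work surface, if the arm or the gripper's body presses on something with over 40 N, if the wrist force passes 120 N, or if a joint passes its speed limit or range.

## Robot

A 6-joint arm with a two-finger parallel gripper is mounted at the origin on a cart in front of the work surface, level with it; the furniture and walls round the work are solid. World frame = base frame: x ahead of the robot, y to its left, z up, the work surface at z = 0. Lengths are in m, angles in degrees, forces in N, time in s.
With the tool pointing down it reaches from about 0.325 to 0.85 m from the base axis. Payload 15.5 kg.
Tool frame: the origin (TCP) lies at the very end of the fingers, on their centre line; the grasp point (between the pads) lies arm.grip_depth behind it (arm.grip_depth is the distance from the TCP to the grasp point, in m); z points along the fingers, y is the direction in which the jaws open and shut (so a half turn about z gives the same grasp; the last joint's range is limited). The gripper opens to 91 mm and grips with 3 to 60 N. Pads are 32 mm wide; open, the fingers measure 118 mm over their backs; the gripper's body (76 mm by 178 mm) begins 60 mm behind the grasp point.
Start: joints at [65.575, 28.281, 77.091, -0, 74.628, -5.472], TCP at [0.203, 0.591, 0.214] pointing down, gripper open.
Joint ranges: [-166.48, 166.48], [-47.26, 123.95], [12.59, 153.08], [-70.14, 250.14], [6.76, 159.57], [-176.63, 176.63]. Speed limits (degrees/s): [108.29, 108.29, 147.25, 172.46, 172.46, 172.46].

## Interface

Orientations are given as a 3x3 rotation matrix whose columns are the frame's x, y, z axes.
In Python, from rig import arm gives the robot as it stands. Calls block until the motion is done:
- arm.move_to(position, orientation): joint-space move of the TCP to a pose.
- arm.move_l(position, orientation=None, feed=0.15): straight line of the TCP; orientation=None keeps the orientation; feed is the mean speed in m/s.
- arm.move_joints(angles): joint-space move.
- arm.grip(opening): finger opening in m; the grip force is fixed at half the most; returns when the fingers have stopped.
- arm.sleep(seconds).
- arm.solve_ik(position, orientation): joint angles nearest the present ones, or None.
- arm.snapshot(name): name is "scene" or "top" or "wrist"; returns the picture (400x640x3 uint8, red, green, blue); there is no depth.
- arm.get_calibration(name): a dict with "intrinsics" (3x3 intrinsics, pixels), "cam_to_world" (4x4, takes a point from camera to world coordinates). Camera axes: x right, y down, z forward; pixel columns grow to the right and rows downward; lengths in m; the calibration is good to about 2 mm. A picture is of the moment at which its call begins: read the wrist's pose just before it. get_calibration takes no time and is no camera call; for the wrist camera it gives the pose at the moment of the call.
A pose or a line that the arm cannot do raises arm.Unreachable and nothing moves.
- arm.sign_off(): hands the job in, once; it reports no verdict.
Readings, each from a call of its own:
- arm.current_t(): time.
- arm.current_joint_positions(): joint angles.
- arm.current_dq(): joint speeds.
- arm.current_tau(): joint torques, N m.
- arm.current_ee_pos(): TCP position.
- arm.current_tool_rot(): TCP orientation.
- arm.current_force(): force on the tool from outside, world axes, zero at the start.
- arm.current_torque(): the same for the moment, N m.
- arm.current_width(): finger opening in m.
Only numpy, scipy, OpenCV 4.12 (cv2) and the standard library are available. Lean on these libraries where they do the work, as an engineer would, in place of code of your own. Each camera call takes 0.05 s, during which the arm holds its last target.

## Working session

There is one attempt and no reset: what is moved stays moved. The work goes in short steps, each a Python script; the robot and the scene stay as the last script left them, time stands still between calls to the robot, and variables do not carry over. Pictures are saved under pics/ and viewed, and the job is handed in when it is done.

```bash
ls; mkdir -p pics
python3 - <<'E'
from rig import arm
import cv2
for n in ("scene","top","wrist"):
    c=arm.get_calibration(n); im=arm.snapshot(n)
    cv2.imwrite(f"pics/{n}0.png",im[:,:,::-1])
    print(n,c["intrinsics"].round(1).tolist(),c["cam_to_world"].round(3).tolist())
print(arm.grip_depth,arm.current_t(),arm.current_tool_rot().round(3).tolist())
E
```

```text
pics
scene [[472.3, 0.0, 318.1], [0.0, 472.3, 210.2], [0.0, 0.0, 1.0]] [[0.8, -0.409, 0.439, -0.059], [-0.599, -0.562, 0.57, -0.684], [0.014, -0.719, -0.695, 0.915], [0.0, 0.0, 0.0, 1.0]]
top [[381.9, 0.0, 322.2], [0.0, 381.9, 195.5], [0.0, 0.0, 1.0]] [[-0.023, -0.996, 0.091, 0.391], [-1.0, 0.021, -0.019, 0.026], [0.017, -0.091, -0.996, 1.215], [0.0, 0.0, 0.0, 1.0]]
wrist [[327.9, 0.0, 315.7], [0.0, 327.9, 198.4], [0.0, 0.0, 1.0]] [[0.325, 0.905, 0.273, 0.125], [0.946, -0.311, -0.095, 0.616], [-0.001, 0.289, -0.957, 0.385], [0.0, 0.0, 0.0, 1.0]]
0.0188 0.15 [[-0.946, 0.325, -0.0], [0.325, 0.946, -0.001], [0.0, -0.001, -1.0]]
```

View pics/top0.png

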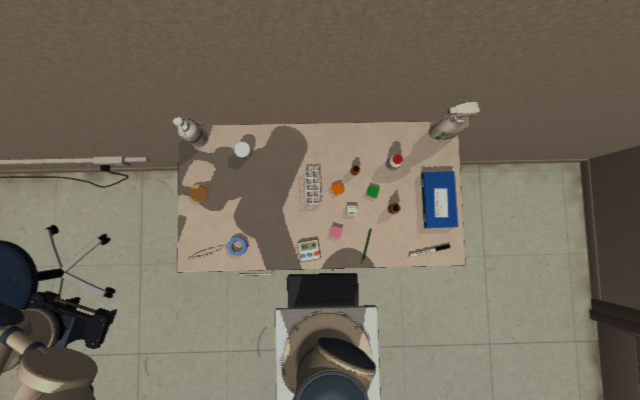

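View pics/scene0.png

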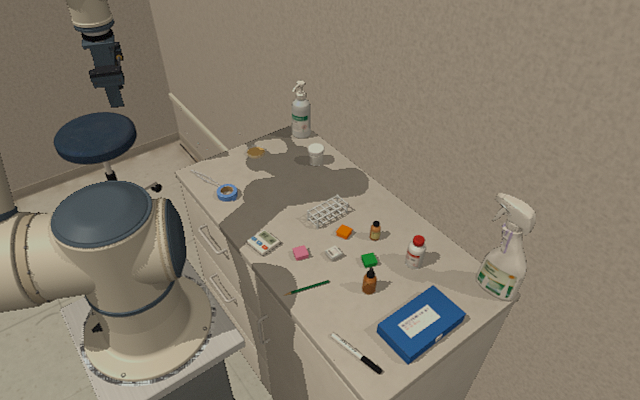

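View pics/wrist0.png

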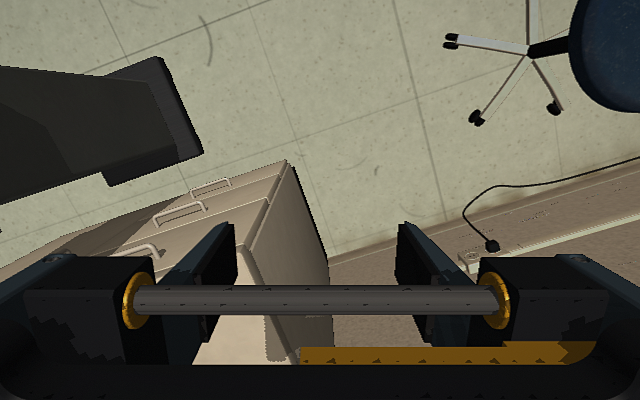

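Run:
```python
import cv2
a=cv2.imread("pics/top0.png")[110:280,170:480]; cv2.imwrite("pics/top0z.png",cv2.resize(a,None,fx=2.55,fy=2.55,interpolation=cv2.INTER_CUBIC))
a=cv2.imread("pics/scene0.png")[120:370,180:520]; cv2.imwrite("pics/scene0z.png",cv2.resize(a,None,fx=2.35,fy=2.35,interpolation=cv2.INTER_CUBIC))
```

```text
(no output)
```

View pics/top0z.png

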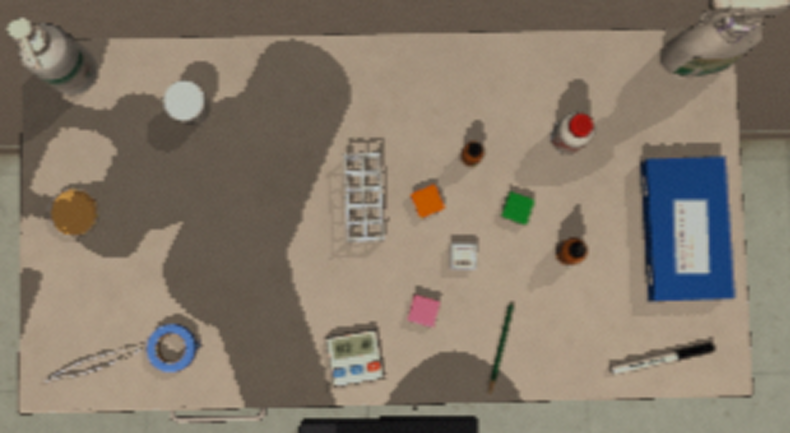

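View pics/scene0z.png

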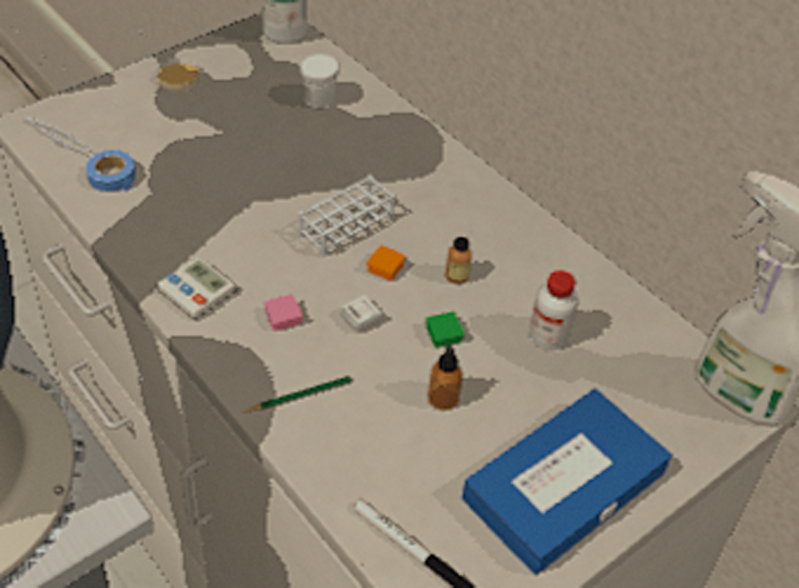

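```bash
cat > h.py <<'E'
import numpy as np,cv2
from rig import arm
def ray(c,u,v,z):
    K=np.array(c["intrinsics"]);T=np.array(c["cam_to_world"])
    d=T[:3,:3]@np.linalg.solve(K,[u,v,1.]);o=T[:3,3]
    return o+d*(z-o[2])/d[2]
def proj(c,p):
    K=np.array(c["intrinsics"]);T=np.array(c["cam_to_world"])
    q=K@(T[:3,:3].T@(np.asarray(p)-T[:3,3]));return q[:2]/q[2]
def blobs(im,lo,hi,minA=8):
    hsv=cv2.cvtColor(im,cv2.COLOR_BGR2HSV)
    m=cv2.inRange(hsv,lo,hi)
    n,l,s,ce=cv2.connectedComponentsWithStats(m)
    return m,[(s[i].tolist(),ce[i].round(1).tolist()) for i in range(1,n) if s[i][4]>=minA]
E
python3 - <<'E'
from h import *
im=cv2.imread("pics/top0.png"); im2=im.copy(); im2[:110]=0;im2[280:]=0;im2[:,:170]=0;im2[:,480:]=0
c=arm.get_calibration("top")
for n,lo,hi in (("blue",(100,120,60),(125,255,255)),("redcap",(0,200,120),(4,255,255)),("dark",(0,0,1),(180,255,45)),("amber",(4,130,40),(14,255,140)),("dish",(10,150,100),(20,255,255)),("white",(0,0,190),(180,30,255))):
    m,b=blobs(im2,lo,hi); print(n); [print("  ",x) for x in b]
E
```

```text
blue
   ([423, 172, 35, 56, 1319], [439.4, 198.3])
   ([228, 238, 19, 17, 114], [237.6, 245.9])
redcap
   ([394, 155, 8, 8, 52], [397.4, 158.6])
dark
   ([354, 166, 5, 5, 22], [355.7, 168.0])
   ([393, 205, 6, 6, 28], [395.6, 207.5])
   ([435, 245, 15, 5, 45], [442.0, 247.0])
   ([287, 273, 70, 7, 431], [322.6, 276.4])
amber
   ([351, 166, 9, 9, 38], [354.2, 170.9])
   ([388, 203, 12, 11, 59], [392.8, 208.6])
dish
   ([331, 182, 13, 13, 114], [337.2, 188.3])
   ([191, 185, 17, 17, 217], [198.4, 192.9])
   ([392, 210, 7, 3, 9], [394.4, 211.3])
white
```

Run:
```python
from h import *
c=arm.get_calibration("top")
for n,u,v,z in (("red",397.4,158.6,.09),("drop",395.6,207.5,.075),("oil",355.7,168,.055),("cover",351.5,210.5,.017),("dish",199.2,193.2,.01),("rack",313.2,185,.038),("slide",439.4,198.3,.034),("pot",242.2,149.8,.055),("tape",237.5,246,.02)):
    print(n,ray(c,u,v,z).round(3))
R=arm.current_tool_rot()
T=np.eye(4);T[:3,:3]=R;T[:3,3]=arm.current_ee_pos()
print((np.linalg.inv(T)@arm.get_calibration("wrist")["cam_to_world"]).round(3))
im=cv2.imread("pics/top0.png")[150:220,290:340];cv2.imwrite("pics/rackz.png",cv2.resize(im,None,fx=8,fy=8,interpolation=0))
```

```text
red [ 0.599 -0.223  0.09 ]
drop [ 0.454 -0.215  0.075]
oil [ 0.579 -0.101  0.055]
cover [ 0.45  -0.087  0.017]
dish [0.516 0.391 0.01 ]
rack [0.531 0.031 0.038]
slide [ 0.482 -0.362  0.034]
pot [0.642 0.247 0.055]
tape [0.348 0.269 0.02 ]
[[-0.    -0.957 -0.29   0.082]
 [ 1.    -0.    -0.    -0.001]
 [ 0.    -0.29   0.957 -0.171]
 [ 0.     0.     0.     1.   ]]
```

View pics/rackz.png

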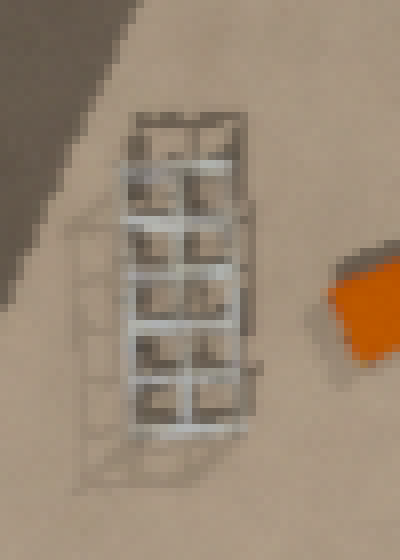

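```bash
cat >> h.py <<'E'
def Rj(deg): # jaw direction angle from world x, pointing down
    a=np.radians(deg); y=np.array([np.cos(a),np.sin(a),0]);z=np.array([0,0,-1.]);x=np.cross(y,z)
    return np.stack([x,y,z],1)
E
python3 - <<'E'
from h import *
for d in (0,180):
    for p in ((.52,.2,.25),(.52,-.15,.25),(.6,-.22,.05),(.45,-.09,.02),(.48,-.36,.05)): print(d,p,arm.solve_ik(p,Rj(d)))
print(arm.current_t())
arm.move_to((.5,.17,.24),Rj(0)); print(arm.current_t())
np.save("c1.npy",arm.get_calibration("wrist"),allow_pickle=True)
cv2.imwrite("pics/w1.png",arm.snapshot("wrist")[:,:,::-1])
arm.move_to((.5,-.2,.26),Rj(0)); print(arm.current_t())
np.save("c2.npy",arm.get_calibration("wrist"),allow_pickle=True)
cv2.imwrite("pics/w2.png",arm.snapshot("wrist")[:,:,::-1])
E
```

```text
0 (0.52, 0.2, 0.25) [ 1.48965002e+01  2.08224337e+01  8.39066495e+01 -2.54444375e-14
  7.52709168e+01  1.48965002e+01]
0 (0.52, -0.15, 0.25) [-2.24133472e+01  1.94908505e+01  8.60429311e+01 -2.54444375e-14
  7.44662184e+01 -2.24133472e+01]
0 (0.6, -0.22, 0.05) [-2.54875826e+01  3.98739663e+01  8.39583115e+01 -2.54444375e-14
  5.61677222e+01 -2.54875826e+01]
0 (0.45, -0.09, 0.02) [-1.87721550e+01  3.34601786e+01  1.11229435e+02 -2.54444375e-14
  3.53103864e+01 -1.87721550e+01]
0 (0.48, -0.36, 0.05) [-4.25706798e+01  3.75201096e+01  8.99159299e+01 -2.54444375e-14
  5.25639605e+01 -4.25706798e+01]
180 (0.52, 0.2, 0.25) [ 1.48965002e+01  2.08224337e+01  8.39066495e+01 -2.54444375e-14
  7.52709168e+01 -1.65103500e+02]
180 (0.52, -0.15, 0.25) [-2.24133472e+01  1.94908505e+01  8.60429311e+01 -2.54444375e-14
  7.44662184e+01  1.57586653e+02]
180 (0.6, -0.22, 0.05) [-2.54875826e+01  3.98739663e+01  8.39583115e+01 -2.54444375e-14
  5.61677222e+01  1.54512417e+02]
180 (0.45, -0.09, 0.02) [-1.87721550e+01  3.34601786e+01  1.11229435e+02 -2.54444375e-14
  3.53103864e+01  1.61227845e+02]
180 (0.48, -0.36, 0.05) [-4.25706798e+01  3.75201096e+01  8.99159299e+01 -2.54444375e-14
  5.25639605e+01  1.37429320e+02]
0.15
2.0167
3.45
```

View pics/w1.png

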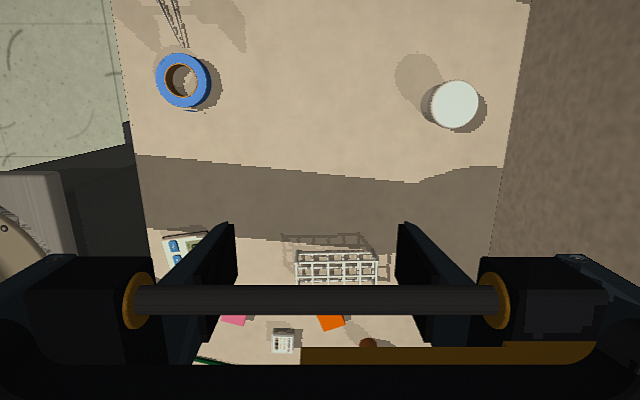

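View pics/w2.png

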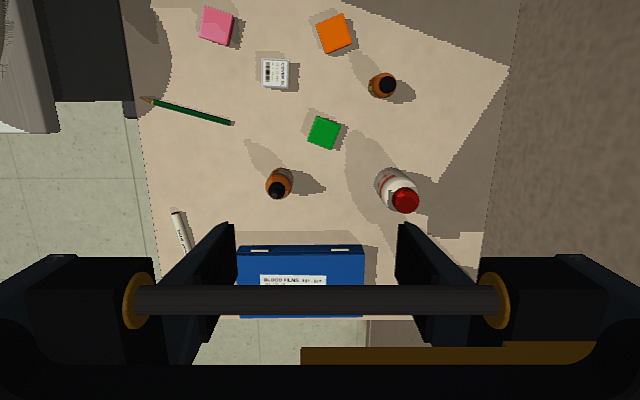

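Run:
```python
from h import *
c=np.load("c2.npy",allow_pickle=True).item(); c1=np.load("c1.npy",allow_pickle=True).item()
im=cv2.imread("pics/w2.png"); im[220:,:]=0; im[:,:130]=0;im[:,500:]=0
m,b=blobs(im,(0,200,80),(4,255,255),30);print("red",b);[print(ray(c,*x[1],.09).round(4)) for x in b]
m,b=blobs(im,(0,0,1),(180,255,40),60);print("dark",b)
for x in b: print(ray(c,*x[1],.057).round(4),ray(c,*x[1],.078).round(4))
m,b=blobs(im,(0,0,185),(180,25,255),60);print("white",b)
# cover by hand-window
g=im[50:100,250:300];cv2.imwrite("pics/cov.png",cv2.resize(g,None,fx=10,fy=10,interpolation=0))
full=cv2.imread("pics/w2.png")
g=full[230:330,220:380];cv2.imwrite("pics/sl.png",cv2.resize(g,None,fx=4,fy=4,interpolation=0))
g=cv2.imread("pics/w1.png")[225:295,270:400];cv2.imwrite("pics/rk.png",cv2.resize(g,None,fx=6,fy=6,interpolation=0))
im1=cv2.imread("pics/w1.png")
for n,u,v,z in (("pot",455,104,.055),("tape",184,80,.02)): print(n,ray(c1,u,v,z).round(3))
```

```text
red [([394, 189, 25, 24, 447], [406.1, 200.6])]
[ 0.5984 -0.2238  0.09  ]
dark [([130, 76, 4, 25, 60], [131.0, 91.2]), ([379, 76, 17, 17, 224], [387.1, 84.2]), ([269, 182, 16, 17, 209], [276.8, 189.7])]
[ 0.2996 -0.11    0.057 ] [ 0.3108 -0.1104  0.078 ]
[ 0.5769 -0.1026  0.057 ] [ 0.5726 -0.1035  0.078 ]
[ 0.454  -0.2206  0.057 ] [ 0.4566 -0.2149  0.078 ]
white [([261, 60, 26, 27, 342], [275.0, 73.3])]
pot [0.645 0.247 0.055]
tape [0.351 0.272 0.02 ]
```

View pics/cov.png

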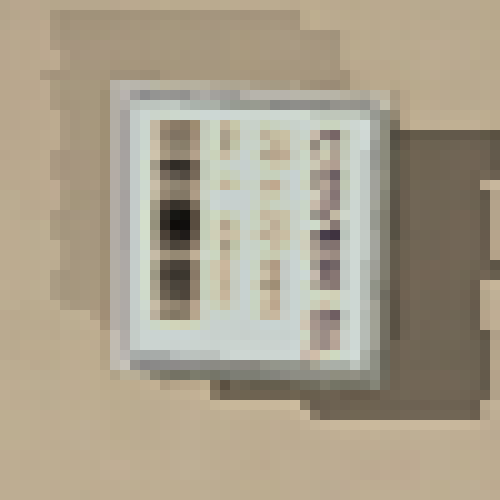

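View pics/sl.png

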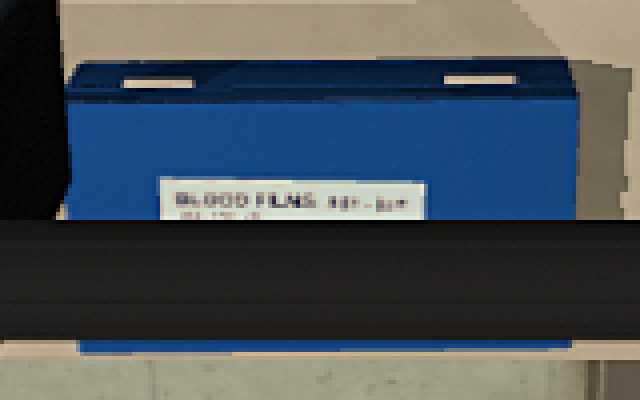

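View pics/rk.png

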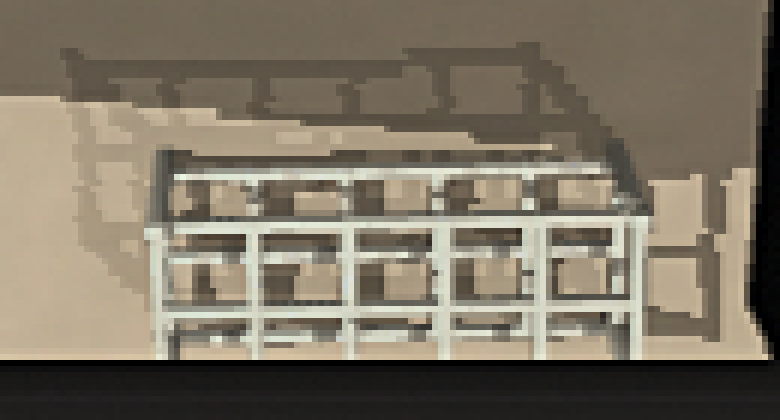

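Run:
```python
from h import *
c=np.load("c2.npy",allow_pickle=True).item(); c1=np.load("c1.npy",allow_pickle=True).item()
P=np.array([ray(c,250+u/10,50+v/10,.017)[:2] for u,v in ((115,85),(390,100),(378,383),(115,365))]);print("cover",P.mean(0),np.linalg.norm(np.roll(P,-1,0)-P,axis=1),[np.degrees(np.arctan2(*(b-a)[::-1])).round(1) for a,b in ((P[0],P[1]),(P[3],P[2]))])
P=np.array([ray(c,220+u/4,230+v/4,.034)[:2] for u,v in ((65,97),(577,99),(572,347),(79,352))]);print("slide",P,P.mean(0),np.linalg.norm(np.roll(P,-1,0)-P,axis=1))
a,b=[ray(c1,270+u/6,225+v/6,.038)[:2] for u,v in ((148,230),(648,215))]
e=(b-a)/np.linalg.norm(b-a);n=np.array([-e[1],e[0]]);r=(a+b)/2-.023*n
print("rack",a,b,np.linalg.norm(b-a),r,np.degrees(np.arctan2(*e[::-1])),"dish pred",r+.36*n)
# top view
ct=arm.get_calibration("top")
P=np.array([ray(ct,170+u/2.55,110+v/2.55,.034)[:2] for u,v in ((645,160),(724,157),(732,296),(650,299))]);print("slide top",P.mean(0),np.linalg.norm(np.roll(P,-1,0)-P,axis=1))
```

```text
cover [ 0.45169606 -0.08907231] [0.03213741 0.03147579 0.03146772 0.0310192 ] [np.float64(-2.9), np.float64(-3.7)]
slide [[ 0.39406105 -0.3161699 ]
 [ 0.56481034 -0.31676603]
 [ 0.56724725 -0.41377124]
 [ 0.39209258 -0.41601568]] [ 0.47955281 -0.36568071] [0.17075033 0.09703581 0.17516904 0.09986519]
rack [0.47309547 0.05288657] [0.57825639 0.05653365] 0.10522414070957661 [0.52647311 0.03172393] 1.9862806182707502 dish pred [0.51399544 0.39150763]
slide top [ 0.4786405  -0.36239902] [0.09799391 0.17084233 0.10038832 0.17046482]
```

```bash
cat >> h.py <<'E'
def pick(x,y,ztcp,up,deg=0,op=.088):
    R=Rj(deg)
    arm.grip(op)
    arm.move_to((x,y,up),R)
    arm.move_l((x,y,ztcp),R,feed=.15)
    arm.grip(0.0); w=arm.current_width()
    arm.move_l((x,y,up),R,feed=.2)
    print("picked w",w,"after lift",arm.current_width(),arm.current_t(),"F",np.round(arm.current_force(),1)); return w
def place(x,y,ztcp,up,deg=0,op=.07,retreat=.2):
    R=Rj(deg)
    arm.move_to((x,y,up),R)
    arm.move_l((x,y,ztcp),R,feed=.1)
    print("down",arm.current_ee_pos().round(4),"F",np.round(arm.current_force(),1))
    arm.grip(op); arm.sleep(.2)
    arm.move_l((x,y,retreat),R,feed=.2)
    print("placed",arm.current_t())
E
python3 - <<'E'
from h import *
pick(.5985,-.2235,.026,.15)
cv2.imwrite("pics/p1.png",arm.snapshot("scene")[:,:,::-1])
E
```

```text
picked w 0.04241713777074929 after lift 0.042462086313550404 6.9333 F [-0.2 -0.4 -1.4]
```

View pics/p1.png

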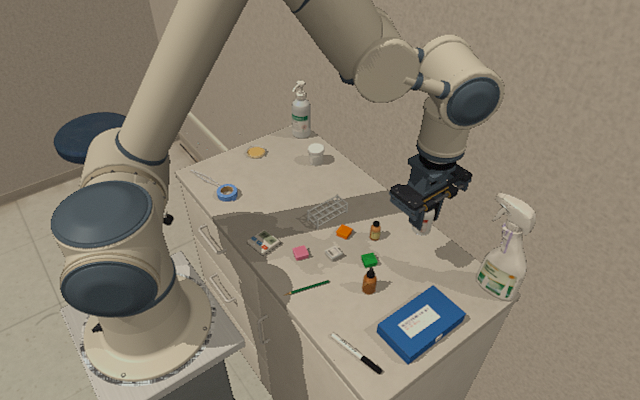

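Run:
```python
from h import *
place(.520,.211,.0265,.15,op=.07)
pick(.4565,-.215,.0145,.16)
```

```text
down [0.5203 0.2111 0.0269] F [-0.2 -0.5 -1.8]
placed 11.8083
picked w 0.0314419233666879 after lift 0.031662275372404965 16.775 F [ 0.1  0.4 -0.9]
```

Run:
```python
from h import *
place(.5225,.121,.0152,.16,op=.06)
pick(.578,-.1022,.012,.16,op=.07)
place(.5175,.301,.0127,.16,op=.055)
R=Rj(0)
arm.move_to((.5,.36,.26),R)
np.save("c3.npy",arm.get_calibration("wrist"),allow_pickle=True)
cv2.imwrite("pics/w3.png",arm.snapshot("wrist")[:,:,::-1]);print(arm.current_t())
```

```text
down [0.5228 0.1211 0.0157] F [-0.7  0.1 -0.5]
placed 21.5583
picked w 0.026430364087585936 after lift 0.026596178776934078 25.625 F [ 0.7 -0.2 -0.8]
down [0.5179 0.3011 0.0132] F [ 0.1 -0.4 -0.6]
placed 30.6583
31.1417
```

View pics/w3.png

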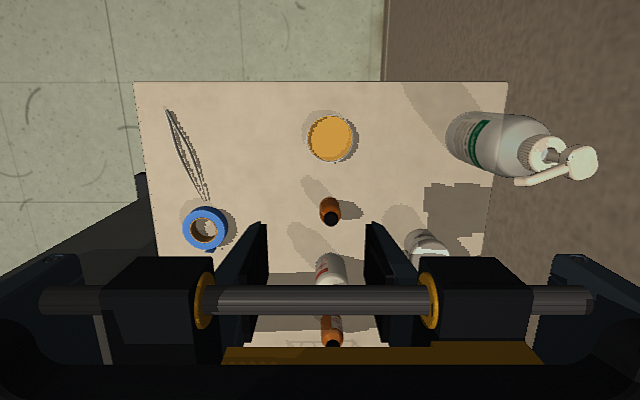

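Run:
```python
from h import *
c=np.load("c3.npy",allow_pickle=True).item()
im=cv2.imread("pics/w3.png")
m,b=blobs(im[100:170,290:370],(8,100,60),(28,255,255),200);print(b,[ray(c,290+x[0][0]+x[0][2]/2,100+x[0][1]+x[0][3]/2,.011).round(4) for x in b])
pick(.4515,-.0888,.003,.12,deg=-3,op=.06)
place(.4795,-.364,.0375,.12,deg=0,op=.05,retreat=.2)
arm.move_to((.40,-.1,.3),Rj(0))
arm.move_to((.35,0,.3),Rj(0))
cv2.imwrite("pics/s4.png",arm.snapshot("scene")[:,:,::-1])
cv2.imwrite("pics/t4.png",arm.snapshot("top")[:,:,::-1])
```

```text
[([17, 16, 45, 45, 1596], [39.4, 37.9])] [array([0.5166, 0.3936, 0.011 ])]
picked w 0.03326790077820588 after lift 0.03296854010274301 35.3667 F [-0.2  0.5 -2. ]
down [ 0.4797 -0.3639  0.0375] F [ 0.4 -0.6 -0.1]
placed 39.05
```

View pics/s4.png

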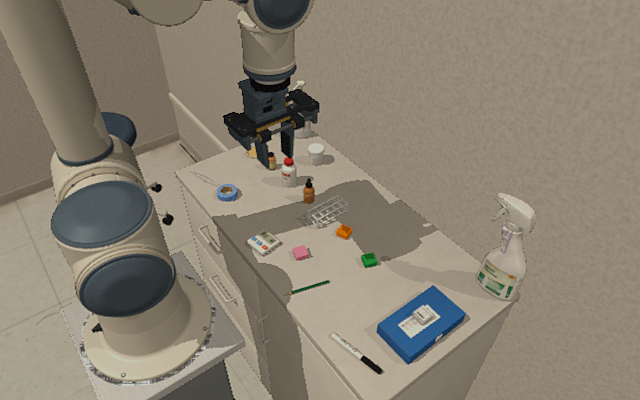

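View pics/t4.png

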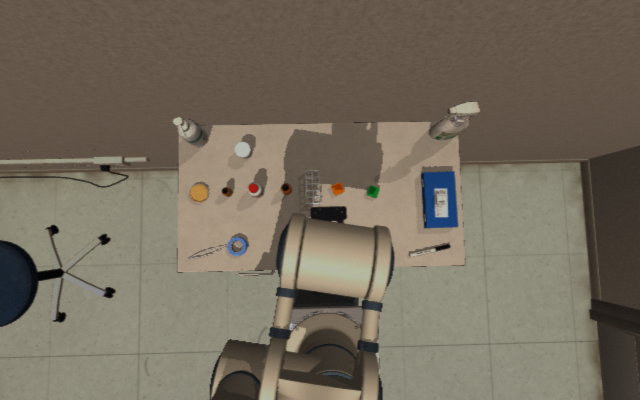

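Run:
```python
from h import *
c=arm.get_calibration("top")
im=cv2.imread("pics/t4.png"); im[:110]=0;im[280:]=0;im[:,:170]=0;im[:,480:]=0
_,b=blobs(im,(0,200,110),(4,255,255),15);print("red",[(x,ray(c,*x[1],.09).round(3)) for x in b])
w=im.copy();w[:180]=0;w[200:]=0;w[:,300:]=0
_,b=blobs(w,(0,0,1),(180,255,48),6);print("dark",[(x,ray(c,*x[1],.057).round(3),ray(c,*x[1],.08).round(3)) for x in b])
_,b=blobs(im,(10,130,90),(24,255,255),80);print("dish",[(x,ray(c,*x[1],.011).round(3)) for x in b])
_,b=blobs(im,(100,120,60),(125,255,255),80);print("tape",[(x,ray(c,*x[1],.02).round(3)) for x in b])
R=Rj(180)
arm.move_to((.48,-.27,.25),R)
cw=arm.get_calibration("wrist");np.save("c5.npy",cw,allow_pickle=True)
cv2.imwrite("pics/w5.png",arm.snapshot("wrist")[:,:,::-1])
t=arm.snapshot("top")[:,:,::-1];cv2.imwrite("pics/t5.png",t);print(arm.current_t())
cv2.imwrite("pics/t5z.png",cv2.resize(t[130:260,170:350],None,fx=4,fy=4,interpolation=0))
```

```text
red [(([249, 184, 8, 8, 52], [252.7, 187.7]), array([0.52, 0.21, 0.09]))]
dark [(([282, 184, 7, 7, 35], [285.0, 187.1]), array([0.524, 0.117, 0.057]), array([0.521, 0.115, 0.08 ])), (([223, 188, 5, 6, 22], [224.8, 190.3]), array([0.518, 0.3  , 0.057]), array([0.515, 0.294, 0.08 ]))]
dish [(([331, 182, 14, 14, 120], [337.4, 188.4]), array([ 0.522, -0.045,  0.011])), (([190, 184, 18, 18, 243], [198.7, 192.8]), array([0.517, 0.393, 0.011]))]
tape [(([423, 172, 35, 56, 1318], [439.4, 198.3]), array([ 0.483, -0.366,  0.02 ])), (([228, 237, 19, 18, 116], [237.6, 245.9]), array([0.348, 0.269, 0.02 ]))]
43.2833
```

View pics/w5.png

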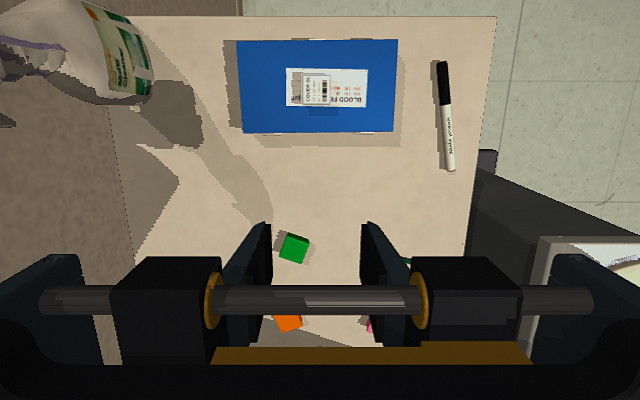

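View pics/t5z.png

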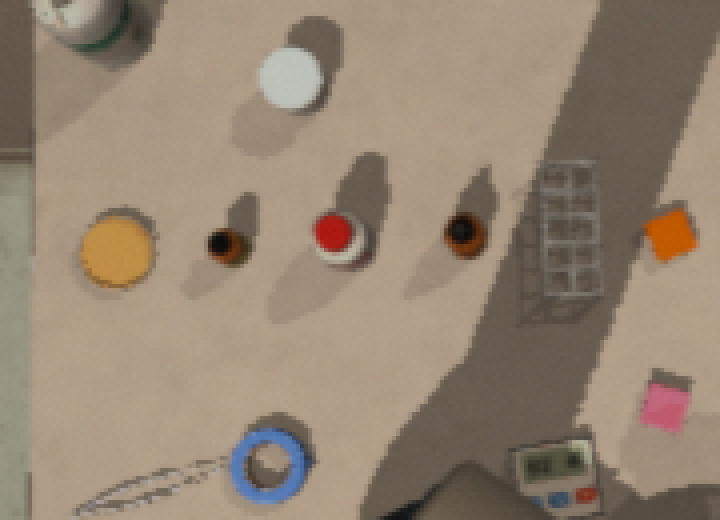

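Run:
```python
from h import *
c=np.load("c5.npy",allow_pickle=True).item()
P=np.array([ray(c,u,v,.034)[:2] for u,v in ((237,40),(397.5,39),(393,131),(245,132.5))]);print("slide",P.mean(0),np.linalg.norm(np.roll(P,-1,0)-P,axis=1))
im=cv2.imread("pics/w5.png")[30:145,225:410];cv2.imwrite("pics/w5z.png",cv2.resize(im,None,fx=4,fy=4,interpolation=0))
```

```text
slide [ 0.47722893 -0.36621273] [0.17265028 0.0973287  0.17199064 0.09806485]
```

View pics/w5z.png

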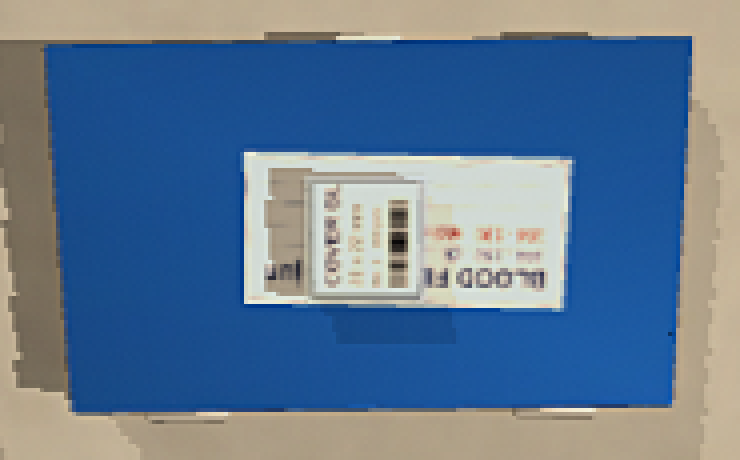

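Run:
```python
from h import *
c=np.load("c5.npy",allow_pickle=True).item()
print(ray(c,316.8,89.5,.051), arm.current_ee_pos())
arm.sign_off()
```

```text
[ 0.47876387 -0.36353813  0.051     ] [ 0.48001261 -0.26980956  0.25011975]
the job is handed in; nothing more can be done
```

I set all three bottles in the row and laid the cover-glass box on the slide box's lid. I handed the job in after about 43 s of the 99 s allowed. No verdict is reported, so the figures below are my own camera measurements.

| Item | Centre x, y (m) | Check |
|---|---|---|
| Reagent bottle | 0.520, 0.210 | about 180 mm from both rack and dish |
| Dropper bottle | 0.521–0.524, about 0.116 | about 85 mm from the rack, about 94 mm from the reagent bottle |
| Oil bottle | 0.518, 0.300 | about 90 mm from the reagent bottle, about 92 mm from the dish |
| Cover-glass box | 0.479, -0.364 | within about 3 mm of the lid's middle, flat |

- **Fixed things:** I found the rack at about (0.525, 0.031) and the dish at about (0.516, 0.392). That puts them about 360 mm apart, which matches the given distance.
- **Upright and clear:** In the last pictures all three bottles stand upright and the gripper is clear of everything.
- **Bystanders:** The tape roll measured the same at the end as at the start. The specimen pot looks unmoved in the pictures, but I did not measure it again.
- **Disagreement:** The dropper bottle reads about 5 mm nearer the rack than where I set it down. That is still well inside its 73–107 mm limits, so I left it.
- **Failures:** No check failed.

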